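# Shut and bolt the battery test box

### The job

The steel test box has cells in it and must be locked before the test starts. Shut its lid right down and slide the bolt on the lid fully home into its keeper. Do not disturb the other things on the bench.

Things in the scene. Friction and masses are not known exactly. Their poses are not given: they have to be found in the camera images.
- testbox: Grey steel box fixed to the bench, 300 mm wide (y), 270 deep (x), 130 high plus 4 mm sheet on top (lid and deck tops at 134 mm). Origin: centre of its underside; x from its front (robot's side) to its back, y to its left seen from the robot, z up. Front 48 mm of the top is a fixed deck; the lid covers the rest, from x = -85 mm to its hinge line (along y) at x = 135, z = 130 mm
- lid (a joint): Lid angle, rad: 0 shut, flush with the deck; positive open, front edge up. Stiff hinges: it stays where it is left; pressing down on the front part of its sheet with 3 to 10 N shuts it, to a hard stop. It carries the bolt along y = 0 and a lift handle (bail of 8 mm bar, 78 mm long in y, 28 high, 30 behind the front edge, centred at y = -95 mm). Its left part, y = 40 to 150 mm, is bare
- lid_edge (a point): Middle of the front edge of the lid, on its top face (x = -85 mm, y = 0, z = 134 mm of the box when shut)
- bolt (a joint): Travel of the bolt along the lid, m: 0 drawn fully back, 0.045 fully home (hard stop), sliding to the box's front. It stays where it is left; friction about 3 N. It starts drawn back, its nose behind the lid's front edge; pushed out while the lid is open it would foul the keeper
- bolt_knob (a point): Top centre of the bolt's knob: an upright round steel stem, 14 mm in diameter, its top 47 mm above the lid's top face; 74 mm behind the lid's front edge at travel 0, 29 mm at 0.045. Its rod (12 mm thick, axis 11 mm above the lid) runs in two guides 20 mm wide and 20 mm high, one at each end of the knob's way: grip or push the knob 22 mm or more above the lid
- bolt_tip (a point): Round nose of the bolt rod, on its axis, 60 mm in front of the knob's axis; travel 0.045 puts it 12 mm in front of the keeper point (3 mm beyond the loop)
- keeper (a point): Centre of the opening of the keeper: a steel staple loop on the front deck in line with the bolt, 18 mm long in x, opening 17 mm wide, its top 22.5 mm above the deck. This point is at x = -104, y = 0, z = 145 mm of the box; axes as the box
- stirrer: Bystander: blue magnetic stirrer with a round white plate, 160 x 130 x 68 mm, to the left of the box. Origin: centre of its underside
- beaker: Bystander: glass beaker, 70 mm across, 85 mm tall, to the right of the box. Origin: centre of its underside
- screwdriver: Bystander: screwdriver 180 mm long lying on the bench to the right of the box. Origin: near its middle, on the bench

How it is judged:
At the end, for the whole second after the job is handed in: The lid is shut (within 0.015 rad, about 3 mm at its front edge) and the bolt is home: at least 40 of its 45 mm of travel, its nose through the keeper's loop (7 mm or more past the loop's centre, under its top), at rest (value of joint lid below 0.015 rad and value of joint bolt above 0.04 m and x of bolt_tip in the frame of keeper below -0.007 m and z of bolt_tip in the frame of keeper below 0.005 m and velocity of joint bolt below 0.01 m/s); the robot touches nothing.
It fails at once if the stirrer, beaker or screwdriver is shifted by more than 30 mm (distance of any of stirrer, beaker, screwdriver from where it was at the start of the episode above 0.03 m).
It also fails if it takes over 38 s, if anything falls off the work surface, if the arm or the gripper's body presses on something with over 40 N, if the wrist force passes 120 N, or if a joint passes its speed limit or range.

### The arm

A 7-joint arm with a two-finger parallel gripper is mounted at the origin on the work surface. World frame = base frame: x ahead of the robot, y to its left, z up, the work surface at z = 0. Lengths are in m, angles in rad, forces in N, time in s.
With the tool pointing down it reaches from about 0.4 to 0.875 m from the base axis. Payload 19.3 kg.
Tool frame: the origin (TCP) lies at the very end of the fingers, on their centre line; the grasp point (between the pads) lies 19 mm behind it; z points along the fingers, y is the line along which they close (so a half turn about z gives the same grasp; the last joint's range is limited). The gripper opens to 85 mm and grips with 20 to 120 N. Pads are 22 mm wide; open, the fingers measure 114 mm over their backs; the gripper's body (76 mm by 85 mm) begins 54 mm behind the grasp point. The pads swing forward as they close: fully open they stand 13 mm farther back than shut.
Start: joints at [-1.204, 0.521, -0.036, 1.599, 0.021, 1.021, -0.113], TCP at [0.264, 0.566, 0.231] pointing down, gripper open.
Joint ranges: [-2.91, 2.91], [-0.3, 2.13], [-1.5, 1.42], [0.17, 2.43], [-1.26, 4.41], [0.16, 1.93], [-2.52, 2.52]. Speed limits (rad/s): [1.89, 1.89, 2.39, 2.39, 3.01, 3.01, 3.01].

### API

Orientations are given as [roll, pitch, yaw] about the fixed x, y, z axes, in that order (R = Rz(yaw) Ry(pitch) Rx(roll)).
In Python, from workcell import monitor, optics, workorder gives the robot as it stands.
- The arm moves only by the tool apply_moves, never from a script. Its arguments are lists of equal length, an entry for each row: "linear": the shift along the tool's x, y, z each as a share of 0.1 m, from -1 to 1, a list of three; "delta_rot": the turn, a rotation vector about the tool's x, y, z each as a share of 120 degrees, from -1 to 1, a list of three. A call has exactly 5 rows; each row is the pose to reach, as a shift and turn from the pose commanded when the call began, along the tool's axes at that moment; what a row does not reach only later rows make up. A row lasts 1/12 s, in which the tool goes at most 41.7 mm and 7.16 degrees, less where a joint would pass 70% of its speed; a pose out of reach is approached as far as the arm can. A call with a number of a shift or a turn outside -1 to 1 is refused whole. A call with a gripper value outside its range is refused whole. "gripper" is the opening, from -1 (shut) to 1 (fully open), set as the call begins (left out, the last holds). The fingers move at their own pace and stop on an object; "force" is the grip in N (left out, the last holds). Time passes only in rows, so rows that repeat a pose let the fingers close, or fill a call up. It gives the time, the measured TCP pose, the force, the opening and the grip force at its end, in the units of the state.
- monitor.observe(): the state, without advancing time (a new reading comes with each control period).
- optics.grab_frame(name): name is "side" or "top"; returns (picture, depth): 400x640x3 uint8, red, green, blue; 400x640 float32, m along the optical axis (not along the pixel's ray), 0 where there is no reading.
- optics.camera_info(name): a dict with "fx", "fy", "cx", "cy" (pixels), "D" ([k1, k2, p1, p2, k3] as OpenCV has them; the pictures are not rectified), "rvec" (rotation vector, rad) and "tvec" (3), from world to camera coordinates, as OpenCV has them. Camera axes: x right, y down, z forward; pixel columns grow to the right and rows downward; lengths in m; the calibration is good to about 2 mm. A picture is of the moment at which its call begins. camera_info takes no time and is no camera call.
- workorder.job_done(): hands the job in; it is judged then, once.
The state is a dict: "clock": time; "qpos": joint angles; "qd": joint speeds; "joint_efforts": joint torques, N m; "position": TCP position; "tool_rot": TCP orientation; "force": force on the tool from outside, world axes, zero at the start; "moment": the same for the moment, N m; "grip_width": finger opening in m; "finger_force": force on a finger pad.
Only numpy, scipy, OpenCV 4.12 (cv2) and the standard library are available. Lean on these libraries where they do the work, as an engineer would, in place of code of your own. Each camera call takes 0.05 s, during which the arm holds its last target. There are 200 camera calls.

## Working session

There is one attempt and no reset: what is moved stays moved. The work goes in short steps, Python scripts to look and compute and a tool call to move; the robot and the scene stay as the last step left them, time stands still between calls to the robot, and variables do not carry over. Pictures are saved under pics/ and viewed, at most 10 in all, crops included, and the job is handed in when it is done.

Besides the shell and the picture viewer there is one more tool, called after "Emit:" as a command line: name --argument value ..., lists and objects as JSON in quotes. apply_moves: Moves the arm, as the interface text tells. Its arguments: {"type":"object","properties":{"linear":{"type":"array"},"delta_rot":{"type":"array"},"gripper":{"type":"number"},"force":{"type":"number"}},"required":["linear","delta_rot"]}

```bash
mkdir -p pics; cat > h.py <<'E'
import numpy as np, cv2
from workcell import monitor, optics, workorder
def cam(n):
    c=optics.camera_info(n); K=np.array([[c['fx'],0,c['cx']],[0,c['fy'],c['cy']],[0,0,1.]])
    return K,np.array(c['D'],float),cv2.Rodrigues(np.array(c['rvec'],float))[0],np.array(c['tvec'],float).ravel()
def cloud(n,d):
    K,D,R,t=cam(n); v,u=np.mgrid[:400,:640]
    p=cv2.undistortPoints(np.stack([u,v],-1).reshape(-1,1,2).astype(np.float32),K,D).reshape(400,640,2)
    P=np.dstack([p,np.ones((400,640))])*d[...,None]
    return (P-t)@R
def onplane(n,uv,z):
    K,D,R,t=cam(n); p=cv2.undistortPoints(np.array(uv,np.float32).reshape(-1,1,2),K,D).reshape(-1,2)
    r=np.c_[p,np.ones(len(p))]@R; o=-t@R
    return o+r*((z-o[2])/r[:,2])[:,None]
E
python3 - <<'E'
from h import *
for n in('top','side'):
    im,d=optics.grab_frame(n); np.savez(n+'0.npz',im=im,d=d)
    cv2.imwrite(f'pics/{n}0.png',im[...,::-1]); K,D,R,t=cam(n); print(n,-t@R,R[2],K[0,0])
print(monitor.observe())
E
```

```text
top [0.49224903 0.03155562 0.94778624] [ 0.1671127   0.01883189 -0.98575793] 371.2910379828517
side [ 0.62968283 -0.78029171  0.65864955] [ 0.02021622  0.83142341 -0.55527148] 362.03785766430013
{'clock': 0.1, 'qpos': array([-1.20420941,  0.52192563, -0.03632945,  1.59992853,  0.02119617,
        1.02110153, -0.11279962]), 'qd': array([-0.00179861, -0.00145939,  0.00091102, -0.00168932,  0.0029216 ,
       -0.00202762, -0.00022838]), 'joint_efforts': array([ 5.47180462e-03, -9.28495288e+01,  1.98408678e+00, -3.70527291e+01,
        1.80438260e-02,  5.55755891e-03,  4.75875936e-05]), 'position': array([0.26429896, 0.56604632, 0.23080924]), 'tool_rot': array([-3.14061649e+00,  6.36568185e-05,  2.70479452e+00]), 'force': array([-0.04489316, -0.11595512,  0.44420982]), 'moment': array([-0.00374082, -0.00301608, -0.02647237]), 'finger_force': 0.0, 'grip_width': 0.08524704227304815}
```

View pics/top0.png

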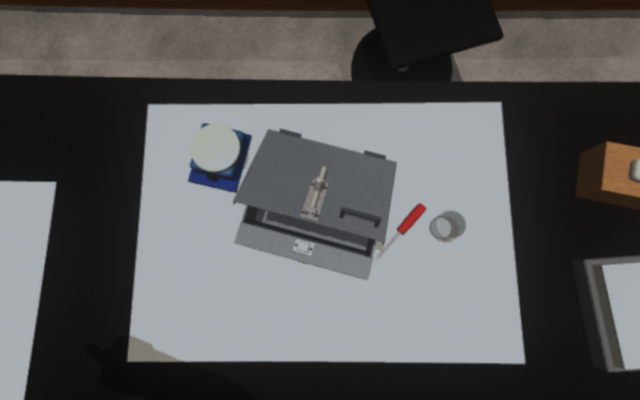

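View pics/side0.png

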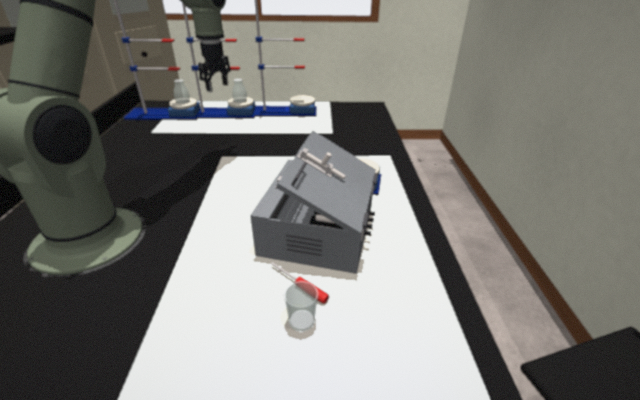

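The top view shows the box with its deck front corners near (236,243) and (369,276), and the keeper near (304,247). The lid is open, with its front edge running from (237,200) to (387,237), the knob near (322,172) and the bail at (360,215). The stirrer is to the left, and the beaker and screwdriver are to the right.

```bash
python3 - <<'E'
from h import *
f=np.load('top0.npz'); im,d=f['im'],f['d']; C=cloud('top',d)
fl,fr,k=onplane('top',[(236,243),(369,276),(304,247)],[.134,.134,.145][0]); print(fl,fr,np.linalg.norm(fl-fr),'keeper',onplane('top',[(304,245)],.15))
yaw=np.arctan2(-(fl-fr)[0],(fl-fr)[1]); print('yaw',yaw)
# deck strip & lid plane from depth
z=C[...,2]
m=np.zeros((400,640),np.uint8); cv2.fillPoly(m,[np.array([(240,233),(290,246),(289,252),(241,241)])],1)
print('deck z',np.median(z[m>0]))
g=(im.max(2)<110)&(z>.1)&(z<.4)
roi=np.zeros((400,640),np.uint8); cv2.fillPoly(roi,[np.array([(235,245),(240,195),(268,130),(400,160),(385,240),(370,278)])],1)
dk=g&(roi>0)&(abs(z-.134)<.006)
n,l,s,_=cv2.connectedComponentsWithStats(dk.astype(np.uint8)); i=[j for j in range(1,n) if s[j,4]>150]
for j in i:
    P=C[l==j]; r=cv2.minAreaRect(P[:,:2].astype(np.float32)*1000); print('comp',s[j],r)
m=np.zeros((400,640),np.uint8); cv2.fillPoly(m,[np.array([(248,194),(275,140),(310,148),(295,205)])],1)
P=C[m>0]; c=P.mean(0); n=np.linalg.svd(P-c,full_matrices=0)[2][2]; n*=np.sign(n[2]); print('lid n',n,'angle',np.arccos(n[2]),'dir',np.arctan2(n[1],n[0]),'rms',((P-c)@n).std())
o=C[0,0]*0; K,D,R,t=cam('top'); o=-t@R
for nm,uv,h in[('frontL',(237,200),0),('frontR',(387,237),0),('hingeL',(269,132),0),('hingeR',(396,163),0),('knobtop',(322,172),.047)]:
    q=onplane('top',[uv],0)[0]; r=q-o; print(nm,o+r*(((c+h*n-o)@n)/(r@n)))
E
python3 - <<'E'
import cv2
a=cv2.imread('pics/top0.png')[120:285,180:475]
cv2.imwrite('pics/crop0.png',cv2.resize(a,None,fx=2.7,fy=2.7,interpolation=2))
E
```

```text
[0.54242823 0.21232515 0.134     ] [ 0.47753097 -0.07775829  0.134     ] 0.2972541973068466 keeper [[0.53993729 0.06270453 0.15      ]]
yaw -0.22009510549510153
deck z 0.1337513260902195
comp [267 130 129  37 463] ((765.7399291992188, 6.9848175048828125), (299.98516845703125, 20.310916900634766), 75.46145629882812)
comp [242 205 130  51 497] ((559.08203125, 61.152671813964844), (296.042236328125, 40.88718032836914), 70.3901596069336)
lid n [0.55659178 0.74883034 0.3598037 ] angle 1.2027388299466792 dir 0.9316089065318148 rms 0.02503427464865514
frontL [ 0.69479407  0.28689039 -0.18243448]
frontR [ 0.51182295 -0.01029496  0.71911721]
hingeL [ 1.42729241  0.39388864 -1.53824624]
hingeR [ 0.57641189 -0.02928019  0.65871493]
knobtop [0.55918042 0.0300321  0.69255576]
```

View pics/crop0.png

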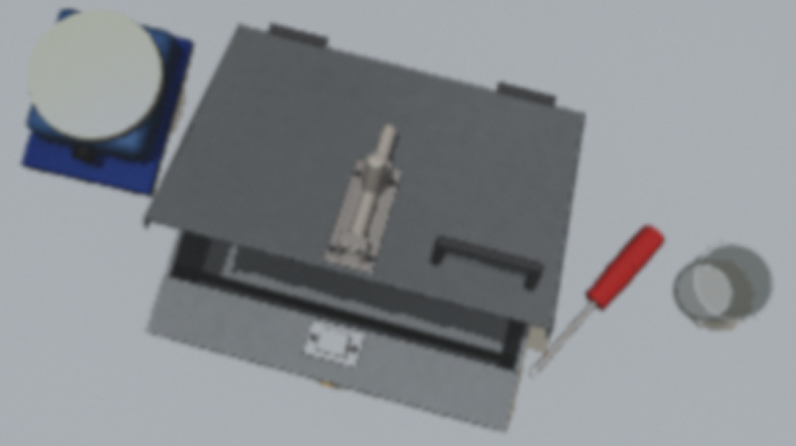

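```bash
python3 - <<'E'
from h import *
f=np.load('top0.npz'); im,d=f['im'],f['d']; C=cloud('top',d); g=cv2.cvtColor(im,cv2.COLOR_RGB2GRAY).astype(float)
# front deck edge: per-column white transition
pts=[]
for u in list(range(242,295))+list(range(310,364)):
    v0=243+(u-236)*33/133; vs=np.arange(int(v0)-6,int(v0)+8); G=np.diff(g[vs,u]); i=G.argmax(); pts.append((u,vs[i]+.5))
P=onplane('top',pts,.134); vx,vy,x0,y0=cv2.fitLine(P[:,:2].astype(np.float32),cv2.DIST_HUBER,0,.001,.001).ravel()
print('front edge yaw',np.arctan2(-vx*np.sign(vy),abs(vy)),x0,y0)
# hinge back edge
pts=[]
for u in list(range(272,278))+list(range(303,362))+list(range(388,394)):
    v0=131+(u-268)*32/128; vs=np.arange(int(v0)-5,int(v0)+6); G=np.diff(g[vs,u]); i=G.argmin(); pts.append((u,vs[i]+.5))
P=onplane('top',pts,.134); vx,vy,x1,y1=cv2.fitLine(P[:,:2].astype(np.float32),cv2.DIST_HUBER,0,.001,.001).ravel()
print('hinge yaw',np.arctan2(-vx*np.sign(vy),abs(vy)),x1,y1)
m=np.zeros((400,640),np.uint8); cv2.fillPoly(m,[np.array([(252,190),(275,142),(305,150),(292,200)])],1)
m&=(d>.4)&(abs(C[...,2]-.2)<.1); P=C[m>0]; c=np.median(P,0)
for _ in range(4):
    n=np.linalg.svd(P-P.mean(0),full_matrices=0)[2][2]; n*=np.sign(n[2]); c=P.mean(0); P=P[abs((P-c)@n)<.004] if _<3 else P
print(len(P),n,'lid',np.arccos(n[2]),'dir',np.arctan2(n[1],n[0])); K,D,R,t=cam('top'); o=-t@R
for nm,uv,h in[('frontL',(236,201),0),('frontR',(385,242),0),('hingeL',(269,132),0),('hingeR',(396,163),0),('knobtop',(324,168),.047)]:
    r=onplane('top',[uv],0)[0]-o; print(nm,o+r*(((c+h*n-o)@n)/(r@n)))
print('corners',onplane('top',[(235.5,243),(368.5,278)],.134))
kp=(g>150); kp[:232]=0;kp[258:]=0;kp[:,:288]=0;kp[:,320:]=0
n_,l,s,ce=cv2.connectedComponentsWithStats(kp.astype(np.uint8));j=1+s[1:,4].argmax();print('keeper',s[j],onplane('top',[ce[j]],.15))
for nm,mk in[('red',(im[...,0]>150)&(im[...,1]<80)),('blue',(im[...,2]>70)&(im[...,0]<40)&(C[...,2]<.09))]:
    q=C[mk&(C[...,0]<1)&(C[...,2]>-.02)]; print(nm,q.min(0),q.max(0))
E
```

```text
front edge yaw -0.24868985 0.5043707 0.066045
hinge yaw -0.24706386 0.7778096 0.037766613
1948 [ 0.4574908  -0.11592494  0.88162553] lid 0.49150083814105106 dir -0.248169460716199
frontL [0.61747316 0.193796   0.23779211]
frontR [ 0.54341648 -0.09437981  0.23832917]
hingeL [0.79640967 0.14941908 0.13910372]
hingeR [ 0.7284831  -0.13920247  0.13640115]
knobtop [0.68820324 0.02344305 0.23199995]
corners [[ 0.54240808  0.21342078  0.134     ]
 [ 0.47330347 -0.07666322  0.134     ]]
keeper [293 240  21  13 143] [[0.53812553 0.06700287 0.15      ]]
red [ 0.58704251 -0.23176131  0.01901801] [ 0.65354894 -0.16949437  0.02900137]
blue [0.68564329 0.21981654 0.0060458 ] [0.83486838 0.36842578 0.05264528]
```

Emit:
apply_moves --linear '[[-0.2, -0.1, -0.12], [-0.4, -0.2, -0.25], [-0.6, -0.3, -0.4], [-0.8, -0.4, -0.5], [-1, -0.5, -0.5]]' --delta_rot '[[0, 0, -0.02], [0, 0, -0.04], [0, 0, -0.06], [0, 0, -0.08], [0, 0, -0.09]]' --gripper -1

```text
clock: 0.52
position: [0.3348, 0.4783, 0.2831]
tool_rot: [3.139, 0.001, 2.896]
force: [0.4, 0.2, -0.4]
grip_width: 0.0256
finger_force: 0.0
```

Emit:
apply_moves --linear '[[-0.2, -0.15, 0], [-0.4, -0.3, 0], [-0.6, -0.45, 0], [-0.75, -0.55, 0], [-0.88, -0.66, 0]]' --delta_rot '[[0, 0, 0], [0, 0, 0], [0, 0, 0], [0, 0, 0], [0, 0, 0]]'

```text
clock: 0.93
position: [0.4039, 0.3918, 0.2811]
tool_rot: [-3.141, 0.0, 2.892]
force: [0.5, 1.5, -0.1]
grip_width: -0.0001
finger_force: 0.0
```

Emit:
apply_moves --linear '[[-0.2, -0.15, 0], [-0.4, -0.3, 0], [-0.6, -0.45, 0], [-0.75, -0.55, 0], [-0.88, -0.66, 0]]' --delta_rot '[[0, 0, 0], [0, 0, 0], [0, 0, 0], [0, 0, 0], [0, 0, 0]]'

```text
clock: 1.35
position: [0.4729, 0.3062, 0.2811]
tool_rot: [-3.141, -0.0, 2.892]
force: [-0.3, 0.5, 0.1]
grip_width: 0.0001
finger_force: 0.0
```

Emit:
apply_moves --linear '[[-0.2, -0.15, 0], [-0.4, -0.3, 0], [-0.6, -0.45, 0], [-0.75, -0.55, 0], [-0.88, -0.66, 0]]' --delta_rot '[[0, 0, 0], [0, 0, 0], [0, 0, 0], [0, 0, 0], [0, 0, 0]]'

```text
clock: 1.77
position: [0.5419, 0.2206, 0.281]
tool_rot: [-3.141, -0.0, 2.892]
force: [0.4, 0.4, -0.3]
grip_width: -0.0001
finger_force: 0.0
```

Emit:
apply_moves --linear '[[-0.25, -0.15, 0], [-0.5, -0.35, 0.05], [-0.7, -0.5, 0.1], [-0.88, -0.66, 0.2], [-0.88, -0.66, 0.3]]' --delta_rot '[[0, 0, 0], [0, 0, 0], [0, 0, 0], [0, 0, 0], [0, 0, 0]]'

```text
clock: 2.18
position: [0.6123, 0.1312, 0.2506]
tool_rot: [-3.14, 0.001, 2.888]
force: [1.0, -0.9, -0.6]
grip_width: -0.0002
finger_force: 0.0
```

Emit:
apply_moves --linear '[[0, 0, 0.1], [0, 0, 0.2], [0, 0, 0.3], [0, 0, 0.4], [0, 0, 0.5]]' --delta_rot '[[0, 0, 0], [0, 0, 0], [0, 0, 0], [0, 0, 0], [0, 0, 0]]'

```text
clock: 2.6
position: [0.6099, 0.1372, 0.2006]
tool_rot: [3.141, 0.0, 2.894]
force: [-0.9, 1.1, 3.8]
grip_width: 0.0002
finger_force: 1.7
```

Emit:
apply_moves --linear '[[0, 0, 0.1], [0, 0, 0.2], [0, 0, 0.3], [0, 0, 0.4], [0, 0, 0.5]]' --delta_rot '[[0, 0, 0], [0, 0, 0], [0, 0, 0], [0, 0, 0], [0, 0, 0]]'

```text
clock: 3.02
position: [0.61, 0.1363, 0.1502]
tool_rot: [-3.141, -0.0, 2.893]
force: [-2.0, 0.0, 3.5]
grip_width: 0.0002
finger_force: 1.7
```

Emit:
apply_moves --linear '[[0, 0, 0.04], [0, 0, 0.08], [0, 0, 0.11], [0, 0, 0.14], [0, 0, 0.15]]' --delta_rot '[[0, 0, 0], [0, 0, 0], [0, 0, 0], [0, 0, 0], [0, 0, 0]]'

```text
clock: 3.43
position: [0.6102, 0.1362, 0.1361]
tool_rot: [-3.142, 0.0, 2.893]
force: [-2.3, -0.3, 3.1]
grip_width: -0.0
finger_force: 1.6
```

Emit:
apply_moves --linear '[[0, 0, 0.01], [0, 0, 0.02], [0, 0, 0.03], [0, 0, 0.03], [0, 0, 0.03]]' --delta_rot '[[0, 0, 0], [0, 0, 0], [0, 0, 0], [0, 0, 0], [0, 0, 0]]'

```text
clock: 3.85
position: [0.6103, 0.1362, 0.134]
tool_rot: [3.141, 0.0, 2.893]
force: [-5.7, -0.3, 12.1]
grip_width: 0.0005
finger_force: 6.3
```

Emit:
apply_moves --linear '[[0, 0, -0.2], [0, 0, -0.5], [0, 0.2, -0.8], [0, 0.4, -1], [0, 0.4, -1]]' --delta_rot '[[0, 0, 0], [0, 0, 0], [0, 0, 0], [0, 0, 0], [0, 0, 0]]'

```text
clock: 4.27
position: [0.622, 0.1796, 0.2377]
tool_rot: [3.136, 0.005, 2.896]
force: [1.6, 0.6, -0.1]
grip_width: 0.0003
finger_force: 0.0
```

```bash
python3 - <<'E'
from h import *
for n in('top','side'):
    im,d=optics.grab_frame(n); np.savez(n+'1.npz',im=im,d=d)
    a=im[110:290,180:480] if n=='top' else im[110:290,200:440]
    cv2.imwrite(f'pics/{n}1.png',cv2.resize(a[...,::-1],None,fx=2.6,fy=2.6,interpolation=2))
E
```

```text
(no output)
```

View pics/top1.png

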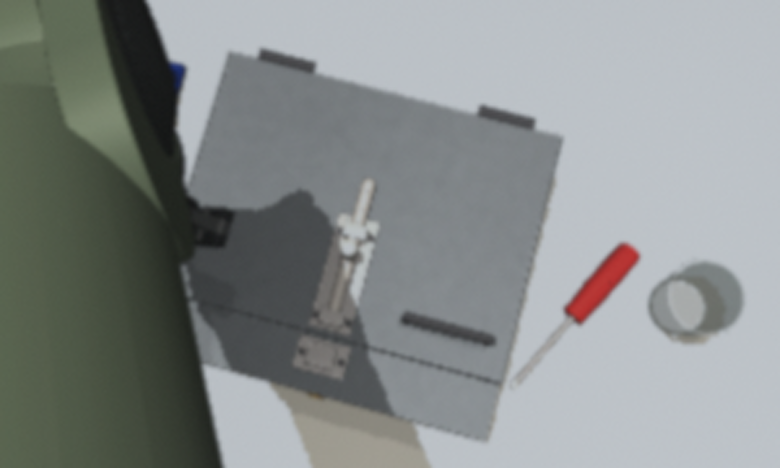

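View pics/side1.png

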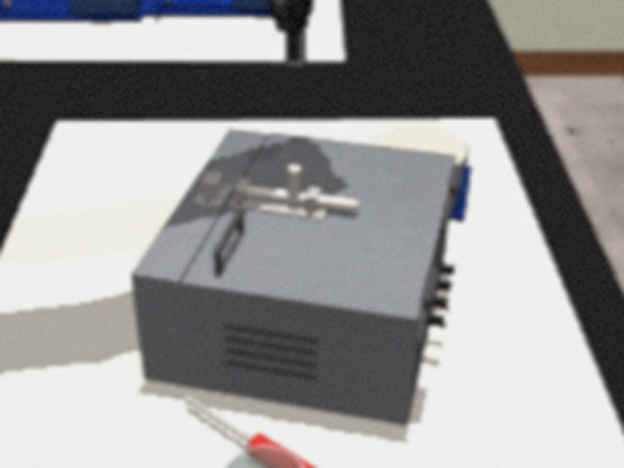

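The lid is flush. In the top crop the rear guide and knob are near (352,235), with the keeper at (322,355). In the side crop the knob's top is near (295,168).

```bash
python3 - <<'E'
from h import *
ex=np.array([.969,-.2455]);ey=np.array([.2455,.969]);
for n,(a,b,c,e) in(('top',(190,215,305,330)),('side',(165,195,300,335))):
    f=np.load(n+'1.npz'); C=cloud(n,f['d'])[a:b,c:e].reshape(-1,3); q=C[(C[:,2]>.163)&(C[:,2]<.19)]
    m=np.median(q,0); print(n,len(q),m,q[:,2].max(),'box-axes',m[:2]@ex,m[:2]@ey)
s=onplane('side',[(313.5,174.8)],.181)[0]; print('side ray',s,s[:2]@ex,s[:2]@ey)
t=onplane('top',[(180+322/2.6,110+355/2.6)],.1565)[0]; print('keeper',t,t[:2]@ex,t[:2]@ey)
c=onplane('top',[(180+563/2.6,110+137/2.6),(180+490/2.6,110+440/2.6),(180+228/2.6,110+52/2.6),(180+500/2.6,110+383/2.6)],.134)[:,:2]
print('BR FR BL slotR',np.c_[c@ex,c@ey])
print(monitor.observe()['position'])
E
```

```text
top 40 [0.62198915 0.04259421 0.17995731] 0.18381962554760012 box-axes 0.5922506092900639 0.1939721242055862
side 42 [0.62324755 0.03948813 0.17530837] 0.18317183915663104 box-axes 0.5942325394785052 0.19127126969204497
side ray [0.6245647  0.04194554 0.181     ] 0.594905564534533 0.1939758611201855
keeper [0.53629459 0.06269786 0.1565    ] 0.5042771297881846 0.19241454373735045
BR FR BL slotR [[0.74188688 0.04263786]
 [0.47492321 0.04137018]
 [0.74055453 0.34577312]
 [0.52222416 0.044514  ]]
[0.62028539 0.17562131 0.2336665 ]
```

Emit:
apply_moves --linear '[[-0.2, -0.18, 0], [-0.4, -0.35, 0], [-0.6, -0.5, 0], [-0.77, -0.65, 0], [-0.77, -0.75, 0]]' --delta_rot '[[0, 0, 0], [0, 0, 0], [0, 0, 0], [0, 0, 0], [0, 0, 0]]'

```text
clock: 4.78
position: [0.6776, 0.079, 0.2315]
tool_rot: [-3.139, -0.0, 2.89]
force: [-0.5, -0.8, -0.5]
grip_width: 0.0002
finger_force: 0.0
```

Emit:
apply_moves --linear '[[0, -0.2, 0], [0, -0.4, 0], [0, -0.54, 0], [0, -0.54, 0], [0, -0.54, 0]]' --delta_rot '[[0, 0, 0], [0, 0, 0], [0, 0, 0], [0, 0, 0], [0, 0, 0]]'

```text
clock: 5.2
position: [0.6626, 0.0302, 0.2329]
tool_rot: [-3.141, -0.001, 2.892]
force: [0.7, 0.3, -0.2]
grip_width: -0.0001
finger_force: 0.0
```

Emit:
apply_moves --linear '[[0, 0, 0.15], [0, 0, 0.3], [0, 0, 0.45], [0, 0, 0.6], [0, 0, 0.7]]' --delta_rot '[[0, 0, 0], [0, 0, 0], [0, 0, 0], [0, 0, 0], [0, 0, 0]]'

```text
clock: 5.62
position: [0.6624, 0.0323, 0.1615]
tool_rot: [-3.142, -0.002, 2.895]
force: [0.4, -0.2, -0.4]
grip_width: -0.0002
finger_force: 0.0
```

Emit:
apply_moves --linear '[[0, 0, 0], [0, 0, 0], [0, 0, 0], [0, 0, 0], [0, 0, 0]]' --delta_rot '[[0, 0, 0], [0, 0, 0], [0, 0, 0], [0, 0, 0], [0, 0, 0]]'

```text
clock: 6.03
position: [0.6633, 0.0312, 0.1641]
tool_rot: [3.141, 0.001, 2.893]
force: [-0.3, -0.3, -0.6]
grip_width: -0.0
finger_force: 0.0
```

Emit:
apply_moves --linear '[[0.1, 0, 0], [0.2, 0, 0], [0.3, 0, 0], [0.36, 0, 0], [0.42, 0, 0]]' --delta_rot '[[0, 0, 0], [0, 0, 0], [0, 0, 0], [0, 0, 0], [0, 0, 0]]'

```text
clock: 6.45
position: [0.6224, 0.0413, 0.1638]
tool_rot: [3.141, 0.001, 2.893]
force: [3.7, -0.9, -0.7]
grip_width: -0.0002
finger_force: 1.6
```

Emit:
apply_moves --linear '[[0.04, 0, 0], [0.08, 0, 0], [0.12, 0, 0], [0.15, 0, 0], [0.18, 0, 0]]' --delta_rot '[[0, 0, 0], [0, 0, 0], [0, 0, 0], [0, 0, 0], [0, 0, 0]]'

```text
clock: 6.87
position: [0.6048, 0.0459, 0.1635]
tool_rot: [3.141, 0.0, 2.893]
force: [3.3, -0.8, 2.9]
grip_width: -0.0002
finger_force: 1.6
```

Emit:
apply_moves --linear '[[0.01, 0, 0], [0.02, 0, 0], [0.03, 0, 0], [0.04, 0, 0], [0.05, 0, 0]]' --delta_rot '[[0, 0, 0], [0, 0, 0], [0, 0, 0], [0, 0, 0], [0, 0, 0]]'

```text
clock: 7.28
position: [0.5999, 0.0471, 0.1633]
tool_rot: [3.142, 0.0, 2.893]
force: [3.2, 0.7, 2.1]
grip_width: 0.0001
finger_force: 1.5
```

Emit:
apply_moves --linear '[[0.01, 0, 0], [0.02, 0, 0], [0.03, 0, 0], [0.03, 0, 0], [0.03, 0, 0]]' --delta_rot '[[0, 0, 0], [0, 0, 0], [0, 0, 0], [0, 0, 0], [0, 0, 0]]'

```text
clock: 7.7
position: [0.5983, 0.0475, 0.1635]
tool_rot: [3.141, 0.003, 2.893]
force: [12.5, -2.3, -2.8]
grip_width: 0.0005
finger_force: 6.1
```

Hard stop at the predicted position. I'll back off, lift clear and check.

Emit:
apply_moves --linear '[[-0.1, 0, 0], [-0.2, 0, -0.1], [-0.2, 0, -0.4], [-0.2, 0, -0.7], [-0.2, 0, -1]]' --delta_rot '[[0, 0, 0], [0, 0, 0], [0, 0, 0], [0, 0, 0], [0, 0, 0]]'

```text
clock: 8.12
position: [0.6155, 0.0428, 0.2638]
tool_rot: [-3.141, -0.002, 2.893]
force: [0.6, -0.2, 0.0]
grip_width: 0.0004
finger_force: 0.0
```

Emit:
apply_moves --linear '[[0, 0.25, 0], [0, 0.5, 0], [0, 0.75, 0], [0, 1, 0], [0, 1, 0]]' --delta_rot '[[0, 0, 0], [0, 0, 0], [0, 0, 0], [0, 0, 0], [0, 0, 0]]'

```text
clock: 8.53
position: [0.6404, 0.1456, 0.2623]
tool_rot: [3.14, -0.003, 2.899]
force: [-0.1, 1.4, -0.1]
grip_width: -0.0003
finger_force: 0.0
```

Emit:
apply_moves --linear '[[0.25, 0.2, 0], [0.5, 0.4, 0], [0.7, 0.6, 0], [0.8, 0.6, 0], [0.8, 0.6, 0]]' --delta_rot '[[0, 0, 0], [0, 0, 0], [0, 0, 0], [0, 0, 0], [0, 0, 0]]'

```text
clock: 8.95
position: [0.5757, 0.2195, 0.263]
tool_rot: [-3.141, -0.002, 2.897]
force: [0.7, -0.5, -0.0]
grip_width: -0.0002
finger_force: 0.0
```

```bash
python3 - <<'E'
from h import *
ex=np.array([.969,-.2455]);ey=np.array([.2455,.969]);P=[]
for n in('top','side'):
    im,d=optics.grab_frame(n); C=cloud(n,d); m=(C[...,2]>.163)&(C[...,2]<.188)&(abs(C[...,:2]@ex-.57)<.06)&(abs(C[...,:2]@ey-.193)<.025)
    q=np.median(C[m],0); print(n,m.sum(),q,'X',q[:2]@ex,'Y',q[:2]@ey)
    lid=(abs(C[...,:2]@ex-.56)<.025)&(abs(C[...,:2]@ey-.10)<.08); print('front lid z',np.median(C[lid][:,2]))
    a=im[200:280,260:360] if n=='top' else im[140:220,240:340]
    P.append(cv2.resize(a[...,::-1],None,fx=4,fy=4,interpolation=2))
cv2.imwrite('pics/end.png',np.hstack(P)); print(monitor.observe()['force'])
E
```

```text
top 39 [0.58353448 0.05235427 0.17949614] X 0.55259193800786 Y 0.1939890059936925
front lid z 0.13377964606920578
side 39 [0.58353627 0.04910766 0.17525442] X 0.5533907138192801 Y 0.1908434798886456
front lid z 0.1130716678984663
[-0.11169544 -0.79333853 -0.20952547]
```

View pics/end.png

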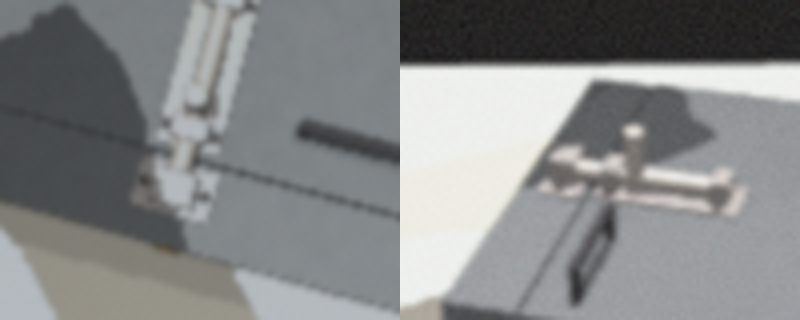

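The bolt is through the loop, and the knob measures about 40–45 mm forward. That is close to the 40 mm limit, so I'll push again a little harder to be certain.

Emit:
apply_moves --linear '[[-0.25, -0.2, 0], [-0.5, -0.4, 0], [-0.7, -0.6, 0], [-0.8, -0.6, 0], [-0.8, -0.6, 0]]' --delta_rot '[[0, 0, 0], [0, 0, 0], [0, 0, 0], [0, 0, 0], [0, 0, 0]]'

```text
clock: 9.47
position: [0.643, 0.1357, 0.2627]
tool_rot: [-3.14, 0.0, 2.888]
force: [1.2, 0.9, -0.0]
grip_width: 0.0004
finger_force: 0.0
```

Emit:
apply_moves --linear '[[0, -0.3, 0], [0, -0.6, 0], [0, -0.9, 0], [0, -1, 0], [0, -1, 0]]' --delta_rot '[[0, 0, 0], [0, 0, 0], [0, 0, 0], [0, 0, 0], [0, 0, 0]]'

```text
clock: 9.88
position: [0.616, 0.0391, 0.2635]
tool_rot: [-3.14, 0.0, 2.889]
force: [1.4, -0.0, -0.2]
grip_width: -0.0001
finger_force: 0.0
```

Emit:
apply_moves --linear '[[0, 0, 0.25], [0, 0, 0.5], [0, 0, 0.75], [0, 0, 0.95], [0, 0, 0.97]]' --delta_rot '[[0, 0, 0], [0, 0, 0], [0, 0, 0], [0, 0, 0], [0, 0, 0]]'

```text
clock: 10.3
position: [0.6148, 0.0437, 0.1627]
tool_rot: [-3.14, -0.005, 2.894]
force: [-0.2, 0.2, 0.1]
grip_width: 0.0
finger_force: 0.0
```

Emit:
apply_moves --linear '[[0.05, 0, 0], [0.1, 0, 0], [0.15, 0, 0], [0.18, 0, 0], [0.21, 0, 0]]' --delta_rot '[[0, 0, 0], [0, 0, 0], [0, 0, 0], [0, 0, 0], [0, 0, 0]]'

```text
clock: 10.72
position: [0.598, 0.048, 0.1679]
tool_rot: [3.14, 0.006, 2.893]
force: [23.0, -4.0, -8.2]
grip_width: 0.0004
finger_force: 12.1
```

23 N gave no further travel, so it is against the hard stop. I'll retreat and hand in.

Emit:
apply_moves --linear '[[-0.1, 0, 0], [-0.22, 0, 0], [-0.22, 0, -0.3], [-0.22, 0, -0.6], [-0.22, 0, -0.9]]' --delta_rot '[[0, 0, 0], [0, 0, 0], [0, 0, 0], [0, 0, 0], [0, 0, 0]]'

```text
clock: 11.13
position: [0.6171, 0.0426, 0.258]
tool_rot: [3.142, 0.0, 2.893]
force: [-0.4, 0.3, 0.0]
grip_width: 0.0002
finger_force: 0.0
```

Emit:
apply_moves --linear '[[0, 0.25, 0], [0, 0.5, 0], [0, 0.75, 0], [0, 1, 0], [0, 1, 0]]' --delta_rot '[[0, 0, 0], [0, 0, 0], [0, 0, 0], [0, 0, 0], [0, 0, 0]]'

```text
clock: 11.55
position: [0.6419, 0.1455, 0.2568]
tool_rot: [3.139, -0.0, 2.899]
force: [0.2, 0.7, -0.2]
grip_width: -0.0001
finger_force: 0.0
```

```bash
python3 - <<'E'
from h import *
ex=np.array([.969,-.2455]);ey=np.array([.2455,.969])
im,d=optics.grab_frame('side'); C=cloud('side',d); m=(C[...,2]>.163)&(C[...,2]<.188)&(abs(C[...,:2]@ex-.57)<.06)&(abs(C[...,:2]@ey-.193)<.025)
print(np.median(C[m],0)[:2]@ex, monitor.observe()['force'], workorder.job_done())
E
```

```text
the job is handed in; nothing more can be done
0.5534507881217235 [-0.32403813 -0.04021158 -0.50942646] None
```

The lid is shut flush and the bolt is pushed to its hard stop through the keeper (23 N moved it no further; the cameras put its travel at 40–45 mm, against the 40 mm needed); the arm is clear, the moves stayed away from the bystanders, and the job was handed in at about 11.6 s, with no verdict returned.

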